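# Lock the deburring tumbler and crack its stuck door to vent it

## Task

Vent the deburring tumbler before it is unloaded: take the red-headed locking pin out of the wooden punch block and push it fully home, down to its collar, in the brass guide on the tumbler's frame so that the barrel is locked. Then, with the pin left in, grip the door's yellow bar, pull the stuck door up until its seal lets go, and finish still gripping the bar, holding the door steady about a finger's width (15 mm) open at its front edge; at no time let it fly open to more than about double that. Leave everything else on the bench where it is.

Things in the scene. Friction and masses are not known exactly. Their poses are not given: they have to be found in the camera images.
- tumbler: Deburring tumbler, fixed to the bench: green frame 290 mm wide (y), 225 mm deep (x), with a dark hexagonal barrel 150 mm across flats between its end stands, axis along y, 105 mm up. Grey motor behind (+x), yellow belt guard at the +y end. Origin: on the bench under the barrel's middle; x points from the door's front edge to its hinge, away from the robot. Highest fixed part: the pin guide.
- pin_mouth (a point): Centre of the upper mouth of the brass pin guide (36 x 30 mm, 24 mm high) on the -y end stand, 103 mm from the barrel's middle, 217 mm above the bench. The vertical 12 mm hole goes right through; 4 mm below it is a 14 mm blind hole, 26 mm deep, in the barrel's brass index boss. z points up, x and y as the tumbler's. With the pin home its collar rests on this mouth, its tip 50 mm below.
- pin: The locking pin (110 g), standing upright in one of the three holes of the punch block, its collar on the block's top. Origin at the tip, z up along the axis: steel shank 10 mm across and 50 mm long with a taper over the last 10 mm, collar 26 mm across from 50 to 55 mm, red round head 22 mm across from 55 to 90 mm (90 mm in all).
- block: Wooden punch block, fixed to the bench, 64 mm (x) by 150 mm (y) and 60 mm high, with three holes 12 mm across and 53 mm deep in a row along its y, 44 mm apart. The pin and two plain steel punches stand in them, in any order. Origin: centre of the underside.
- barrel (a joint): Turn of the barrel about its axis in rad; 0 with the door level on top, positive when its front side goes up. It turns easily (about 0.1 N m) and would roll when the door is pulled; with the pin home it has only about 0.03 rad of play. It starts within 0.008 of 0.
- door (a joint): Opening of the barrel's door in rad: 0 shut, grows as its front edge rises. 0.1 rad opens the front edge 9.4 mm, so 15 mm is 0.16 and 30 mm is 0.32. It falls shut when let go. Its clamps are undone, but the seal at the front edge sticks: coming free takes about 10 to 20 N at the bar within the first 0.1 rad; after that 3 to 4 N carry the door.
- door_bar: Yellow round bar handle on the aluminium door (146 x 88 mm), parallel to the hinge: bar 12 mm thick, 92 mm between the axes of its two posts, its axis 28 mm above the door's top face. Origin: under the middle of the bar, level with the hinge line; point bar_mid is the middle of the bar.
- bar_mid (a point): Middle of the yellow bar, 222 mm above the bench with the door shut. y runs along the bar, z up (square to the door).
- door_hinge (a point): Middle of the door's hinge line, which runs along its y, on the side away from the robot; with the door shut bar_mid lies 78 mm from it in -x and 36 mm above. The door turns about this line.
- door_edge (a point): Middle of the lower front edge of the door, 94 mm from the hinge line.
- punch_a: Bystander: bright steel punch, 112 mm long and 11 mm thick, upright in the punch block; it stands 59 mm out of it.
- punch_b: Bystander: dark steel punch, 100 mm long and 11 mm thick, upright in the punch block; it stands 47 mm out of it.
- wrench: Bystander: steel wrench 180 mm long lying on the bench; origin at its middle, x along it.
- brush: Bystander: wooden-handled brush 200 mm long lying on the bench; origin at its middle, x along it.
- oil_bottle: Bystander: white bottle with a red cap, 56 mm across, 150 mm high; origin under its centre.
- tub: Bystander: white jar with a blue lid, 80 mm across, 75 mm high; origin under its centre.
- parts_tray: Bystander: green tray of small steel brackets, 180 x 130 mm, 45 mm high; origin under its centre.
Mind the look-alikes: they are no part of the job. What is meant by the pin is not blue or purple, and is the smaller of those in its own colour.

How it is judged:
On the way, in this order (a step that is already met when the one before it is completed fails the run):
1. the locking pin is fully home in the guide and released, with the door still shut (z of pin in the frame of pin_mouth below -0.046 m and horizontal distance between pin and pin_mouth below 0.006 m and angle between pin's own z axis and vertical below 0.12 rad and contact force between pin and the fingers below 0.2 N and value of joint door below 0.03 rad), for 0.2 s.
2. the door's seal is broken with the pin home and the barrel locked (z of pin in the frame of pin_mouth below -0.046 m and horizontal distance between pin and pin_mouth below 0.006 m and angle between pin's own z axis and vertical below 0.12 rad and value of joint door above 0.085 rad and value of joint barrel between -0.07 and 0.07 rad), for 0.2 s.
At the end, for the whole second after the job is handed in: The pin is home in the guide (tip 46 mm or more below the mouth, within 6 mm of its axis, upright), the barrel is within 0.07 rad of level, and the fingers grip the door's bar and hold the door still at 0.085 to 0.245 rad (8 to 23 mm at its front edge) through the last second (all of step 2 and value of joint door below 0.245 rad and velocity of joint door between -0.08 and 0.08 rad/s and contact force between door_bar and the fingers above 1 N); the arm keeps its last pose, push and grip.
It fails at once if the door is moved before the pin is home (value of joint door above 0.04 rad and not (z of pin in the frame of pin_mouth below -0.046 m and horizontal distance between pin and pin_mouth below 0.006 m and angle between pin's own z axis and vertical below 0.12 rad)).
It fails at once if the door flies open past 0.34 rad (32 mm at its front edge) (value of joint door above 0.34 rad).
It fails at once if anything else on the bench is disturbed (moved more than 25 mm) (distance of any of punch_a, punch_b, wrench, brush, oil_bottle, tub, parts_tray from where it was at the start of the episode above 0.025 m).
It also fails if it takes over 54 s, if anything falls off the work surface, if the arm or the gripper's body presses on something with over 40 N, if the wrist force passes 120 N, or if a joint passes its speed limit or range.

## Robot

A 6-joint arm with a two-finger parallel gripper is mounted at the origin on the work surface. World frame = base frame: x ahead of the robot, y to its left, z up, the work surface at z = 0. Lengths are in m, angles in rad, forces in N, time in s.
With the tool pointing down it reaches from about 0.3 to 0.85 m from the base axis. Payload 5.4 kg.
Tool frame: the origin (TCP) lies midway between the tips of the shut fingers; the grasp point (between the pads) lies 19 mm behind it; z points along the fingers, y is the direction in which the jaws open and shut (so a half turn about z gives the same grasp; the last joint's range is limited). The gripper opens to 85 mm and grips with 20 to 120 N. Pads are 22 mm wide; open, the fingers measure 114 mm over their backs; the gripper's body (76 mm by 85 mm) begins 54 mm behind the grasp point. The pads swing forward as they close: fully open they stand 13 mm farther back than shut.
Start: joints at [0.892, 0.158, 1.597, -0, 1.386, -0.21], TCP at [0.26, 0.513, 0.231] pointing down, gripper open.
Joint ranges: [-2.91, 2.91], [-0.94, 2.29], [0.18, 2.7], [-1.29, 4.43], [0.17, 2.64], [-3, 3]. Speed limits (rad/s): [2.57, 2.57, 3.14, 3.14, 3.14, 3.14].

## Interface

Orientations are given as a 3x3 rotation matrix whose columns are the frame's x, y, z axes.
In Python, from station import * gives the robot as it stands. The module is installed in compiled form; this text tells all that it offers.
- The arm moves only by the tool send_rows, never from a script. Its argument "rows" is a list that holds one entry, the list of rows, each a list of 6 numbers: the shift along the tool's x, y, z in m, then the turn, a rotation vector about the tool's x, y, z in degrees. A call has 1 to 5 rows; each row shifts and turns the commanded pose from where the row before left it, along the tool's axes as they then stand; what a row does not reach is not made up. A row lasts 1/8 s, in which the tool goes at most 62.5 mm and 10.7 degrees, less where a joint would pass 70% of its speed; a pose out of reach is approached as far as the arm can. A call with a gripper value outside its range is refused whole. "gripper" is the finger opening in m, from 0 to 0.0854, set as the call begins (left out, the last holds). The fingers move at their own pace and stop on an object; "grip_force" is the grip in N (left out, the last holds). Time passes only in rows, so rows that do not move let the fingers close. It gives the time, the measured TCP pose, the force and the opening at its end, in the units of the state.
- sense(): the state, without advancing time (a new reading comes with each control period).
- read_camera(name): name is "scene" or "top" or "wrist"; returns a dict with "pixels" (420x560x3 uint8, red, green, blue), "depth" (420x560 float32, m along the optical axis (not along the pixel's ray), 0 where there is no reading), "camera_matrix" (3x3 intrinsics, pixels), "pose" (4x4, takes a point from camera to world coordinates); the wrist camera has in their place "hand_eye" (4x4, takes a point from camera to tool coordinates, whose origin is the TCP and whose axes are the flange's). Camera axes: x right, y down, z forward; pixel columns grow to the right and rows downward; lengths in m; the calibration is good to about 2 mm. A picture is of the moment at which its call begins: read the wrist's pose just before it.
- job_done(): hands the job in, once; it reports no verdict.
Trained networks look in the newest picture that a camera, given by its name, has taken for a name from the list of things; names that differ only in an ending like _2 or _b are one class to them, and where a whole thing is asked for, a point or a joint stands for the part that bears it (a point fixed in the world has none). Each returns a list of dicts, best first, with "conf" (0 to 1); they miss things now and then, are a little off and sometimes report something else, mostly with a low value. They report only what shows in the picture. A call takes as long as a camera call. They do not tell look-alikes from the thing itself.
- search_frame(target, camera): "at" ([x, y, z] in m, in world coordinates, good to about 4 mm: the middle of the surface that is visible of it).
- silhouettes(target, camera): "mask" (420x560 bool, what is visible of it).
- tip_of(target, camera): "at" ([x, y, z] in m, in world coordinates, good to about 4 mm: a listed point, or the origin of a listed thing).
The state is a dict: "time_s": time; "joints": joint angles; "qvel": joint speeds; "effort": joint torques, N m; "tool_pos": TCP position; "tcp_rot": TCP orientation; "wrist_force": force on the tool from outside, world axes, zero at the start; "torque": the same for the moment, N m; "opening": finger opening in m.
Only numpy, scipy, OpenCV 4.12 (cv2) and the standard library are available. Lean on these libraries where they do the work, as an engineer would, in place of code of your own. Each camera call takes 0.05 s, during which the arm holds its last target.

## Working session

There is one attempt and no reset: what is moved stays moved. The work goes in short steps, Python scripts to look and compute and a tool call to move; the robot and the scene stay as the last step left them, time stands still between calls to the robot, and variables do not carry over. Pictures are saved under pics/ and viewed, and the job is handed in when it is done.

Besides the shell and the picture viewer there is one more tool, called after "Emit:" in YAML: its name, and indented under it one key for each argument. send_rows: Moves the arm, as the interface text tells. Its arguments: {"type":"object","properties":{"rows":{"type":"array","items":{"type":"array","items":{"type":"array","items":{"type":"number"}}}},"gripper":{"type":"number"},"grip_force":{"type":"number"}},"required":["rows"]}

```bash
mkdir -p pics
cat > h.py <<'E'
from station import *
import numpy as np, cv2
def snap(name,fn):
    s=sense(); c=read_camera(name)
    cv2.imwrite('pics/'+fn,cv2.cvtColor(c['pixels'],cv2.COLOR_RGB2BGR))
    if 'pose' in c: T=np.array(c['pose'])
    else:
        W=np.eye(4);W[:3,:3]=np.array(s['tcp_rot']);W[:3,3]=s['tool_pos'];T=W@np.array(c['hand_eye'])
    c['T']=T
    return c
def pt(c,u,v,z=None):
    K=np.array(c['camera_matrix']); d=c['depth'][int(v),int(u)]
    p=np.linalg.inv(K)@[u,v,1]
    return (c['T']@np.r_[p*d,1])[:3]
def rayz(c,u,v,z):
    K=np.array(c['camera_matrix']);p=c['T'][:3,:3]@(np.linalg.inv(K)@[u,v,1]);o=c['T'][:3,3]
    return o+p*(z-o[2])/p[2]
def proj(c,P):
    q=np.linalg.inv(c['T'])@np.r_[P,1]; q=np.array(c['camera_matrix'])@q[:3]; return q[:2]/q[2]
E
python3 - <<'E'
from h import *
np.set_printoptions(precision=4,suppress=True)
s=sense();print(s)
for cam in ['scene','top']:
    c=snap(cam,cam+'0.png')
    for t in ['pin','pin_mouth','bar_mid','door_hinge','door_edge','block','tumbler','punch_a','punch_b']:
        print(cam,t,[(np.round(r['at'],4),round(r['conf'],2)) for r in tip_of(t,cam)[:4]])
E
```

```text
{'time_s': 0.0, 'joints': array([ 0.8919,  0.1591,  1.5982, -0.    ,  1.3862, -0.2101]), 'qvel': array([ 0.0008,  0.0005, -0.0001,  0.0005,  0.0006,  0.0002]), 'effort': array([  0.0012, -39.5987, -33.1431,  -0.0001,   0.0081,   0.    ]), 'tool_pos': array([0.2594, 0.5125, 0.2303]), 'tcp_rot': array([[-0.8921,  0.4518, -0.0012],
       [ 0.4518,  0.8921, -0.0015],
       [ 0.0004, -0.0019, -1.    ]]), 'wrist_force': array([-0.4814,  0.1367, -0.2771]), 'torque': array([-0.0331, -0.0365, -0.0019]), 'opening': 0.08544432516952359}
scene pin [(array([ 0.5754, -0.3563, -0.0039]), 0.77), (array([ 0.4986, -0.2799,  0.011 ]), 0.63), (array([ 0.5133, -0.3631, -0.0027]), 0.6), (array([ 0.5853, -0.2583,  0.0022]), 0.44)]
scene pin_mouth [(array([0.6115, 0.0291, 0.2162]), 0.94)]
scene bar_mid [(array([0.5758, 0.1367, 0.2234]), 0.83)]
scene door_hinge [(array([0.6495, 0.1372, 0.1864]), 0.57)]
scene door_edge [(array([0.5609, 0.1324, 0.188 ]), 0.72)]
scene block [(array([ 0.4923, -0.2304,  0.0031]), 0.79), (array([0.5804, 0.1324, 0.1814]), 0.19)]
scene tumbler [(array([0.604 , 0.1304, 0.0004]), 0.
[... 301 characters left out ...]
rray([ 0.5759, -0.3542, -0.0039]), 0.47)]
top pin_mouth [(array([0.6086, 0.0324, 0.2178]), 0.9), (array([ 0.6938, -0.1635, -0.0006]), 0.19)]
top bar_mid [(array([0.5747, 0.1314, 0.2242]), 0.62), (array([0.6076, 0.0322, 0.2175]), 0.27)]
top door_hinge [(array([0.6542, 0.1378, 0.1841]), 0.77)]
top door_edge [(array([0.655 , 0.1388, 0.1827]), 0.61), (array([0.5546, 0.1284, 0.1815]), 0.56)]
top block [(array([ 0.4848, -0.2298,  0.0014]), 0.82)]
top tumbler [(array([0.6035, 0.133 , 0.0002]), 0.58)]
top punch_a [(array([ 0.4694, -0.1911,  0.0056]), 0.53), (array([ 0.4848, -0.2347,  0.0078]), 0.37)]
top punch_b [(array([ 0.4694, -0.1911,  0.0056]), 0.53), (array([ 0.4848, -0.2347,  0.0078]), 0.37)]
```

View pics/scene0.png

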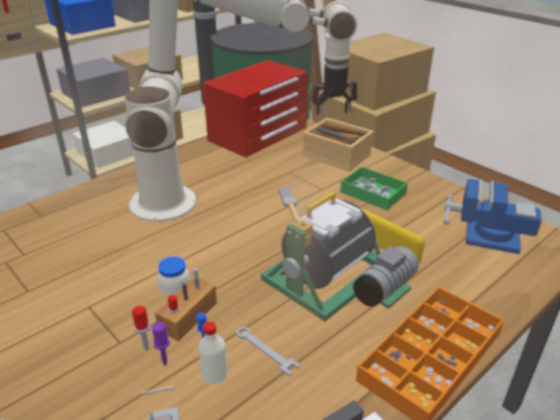

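View pics/top0.png

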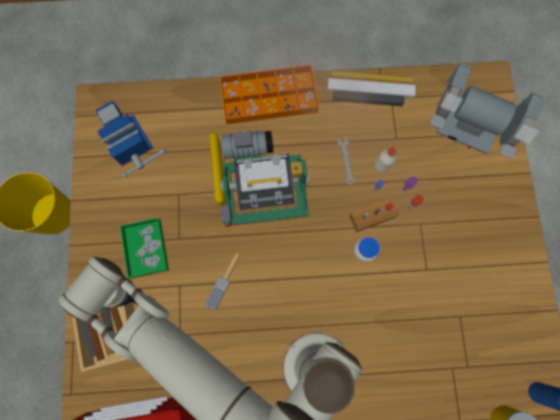

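Run:
```python
from h import *
np.set_printoptions(precision=4,suppress=True)
for cam in ['top','scene']:
    c=snap(cam,cam+'1.png')
    im=cv2.imread('pics/'+cam+'1.png')
    K=np.array(c['camera_matrix']);print(K[0,0])
    vv,uu=np.mgrid[0:420,0:560]
    d=c['depth']
    P=np.stack([(uu-K[0,2])/K[0,0]*d,(vv-K[1,2])/K[1,1]*d,d,np.ones_like(d)],-1)@c['T'].T
    np.save('P_'+cam,P)
    hsv=cv2.cvtColor(c['pixels'],cv2.COLOR_RGB2HSV)
    yel=(hsv[...,0]>20)&(hsv[...,0]<32)&(hsv[...,1]>150)&(P[...,2]>0.2)&(P[...,2]<.24)
    q=P[yel][:,:3];print(cam,'bar',len(q),q.mean(0),np.linalg.svd(q[:,:2]-q[:,:2].mean(0),full_matrices=False)[2][0],np.ptp(q,0))
    for t in ['block','pin','door_bar','tumbler']:
        for r in silhouettes(t,cam)[:4]:
            m=r['mask']&(d>0); q=P[m][:,:3]
            print(cam,t,round(r['conf'],2),m.sum(),np.median(q,0),q.max(0),q.min(0))
    red=((hsv[...,0]<8)|(hsv[...,0]>172))&(hsv[...,1]>130)&(P[...,1]<-.15)&(P[...,2]>0.0)
    n,l,st,ce=cv2.connectedComponentsWithStats(red.astype(np.uint8))
    for i in range(1,n):
        if st[i,4]>5: print('red',st[i],P[l==i].mean(0)[:3],P[l==i].max(0)[2])
    if cam=='top':
        a=cv2.resize(im[180:260,330:440],None,fx=7,fy=7,interpolation=cv2.INTER_CUBIC)
        b=cv2.resize(im[120:230,205:325],None,fx=6,fy=6,interpolation=cv2.INTER_CUBIC);cv2.imwrite('pics/topb.png',b)
    else:
        a=cv2.resize(im[250:390,120:235],None,fx=4,fy=4,interpolation=cv2.INTER_CUBIC)
    cv2.imwrite('pics/'+cam+'a.png',a)
```

```text
450.20423758585804
top bar 150 [0.5953 0.0698 0.2199] [ 0.3094 -0.9509] [0.0603 0.159  0.0335]
top block 0.63 839 [ 0.4803 -0.224   0.0608] [ 0.5357 -0.1516  0.1231] [ 0.4351 -0.3267 -0.0012]
top pin 0.61 153 [ 0.5069 -0.3571  0.1201] [ 0.5473 -0.3441  0.1401] [ 0.4934 -0.382   0.0003]
top pin 0.58 104 [ 0.5621 -0.2805  0.051 ] [ 0.5903 -0.2549  0.0818] [ 0.5418 -0.3057 -0.0074]
top door_bar 0.75 110 [0.5739 0.1486 0.2266] [0.5798 0.186  0.2351] [0.5662 0.0832 0.1948]
top tumbler 0.77 6810 [0.5994 0.1617 0.1265] [0.8352 0.307  0.2351] [ 0.4789 -0.0107 -0.0078]
red [388 148   7   7  39] [ 0.6699 -0.2869  0.1504] 0.16126965497759915
red [411 196  12  10  80] [ 0.5056 -0.3581  0.1194] 0.14011142405789645
red [385 204   8   7  38] [ 0.4964 -0.2706  0.0953] 0.10680323947072523
532.6099815360435
scene bar 65 [0.5779 0.1478 0.2267] [ 0.0661 -0.9978] [0.0136 0.0795 0.0218]
scene block 0.76 1855 [ 0.51   -0.2411  0.0563] [ 0.5783 -0.149   0.1204] [ 0.441  -0.3418 -0.0003]
scene pin 0.85 516 [ 0.5828 -0.3562  0.0895] [ 0.5933 -0.3016  0.1264] [ 0.4504 -0.3704 -0.0045]
scene pin 0.79 259 [ 0.5708 -0.3131  0.0183] [ 0.598  -0.2748  0.0445] [ 0.5392 -0.349  -0.0033]
scene pin 0.74 530 [ 0.5163 -0.3683  0.0955] [ 0.5269 -0.3153  0.1316] [ 0.3875 -0.384  -0.003 ]
scene pin 0.54 183 [ 0.5071 -0.277   0.0856] [ 0.5157 -0.2168  0.1048] [ 0.3969 -0.2861  0.0072]
scene door_bar 0.82 254 [0.5794 0.1299 0.2221] [0.5902 0.4173 0.233 ] [ 0.3252  0.0787 -0.0032]
scene tumbler 0.62 12110 [0.6679 0.1067 0.109 ] [0.8071 0.4686 0.233 ] [ 0.3244 -0.0161 -0.0036]
scene tumbler 0.48 1437 [0.6075 0.1316 0.1958] [0.6655 0.4173 0.233 ] [ 0.3513  0.0437 -0.0027]
red [168 295  10  15 124] [ 0.5044 -0.2769  0.0901] 0.10478366207974299
red [129 306  17  24 294] [ 0.5151 -0.3712  0.1126] 0.1316108776013608
red [204 321  12  14 133] [ 0.6761 -0.2923  0.1491] 0.15471193315664256
```

View pics/topa.png

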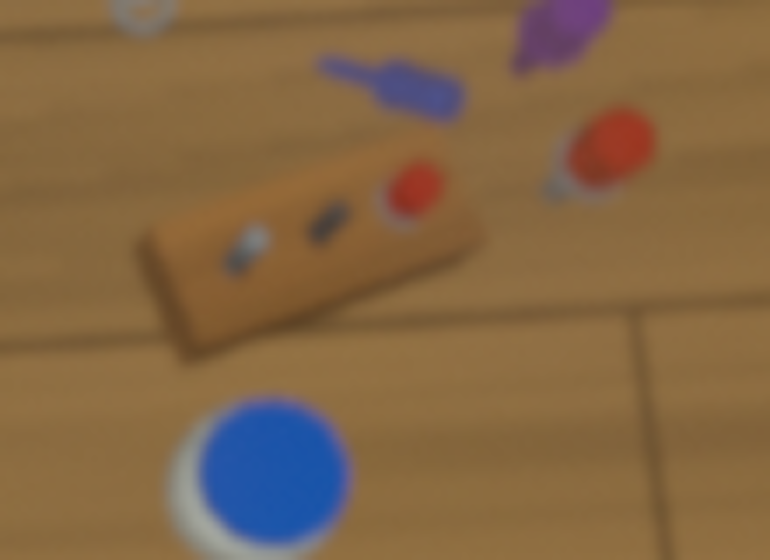

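View pics/topb.png

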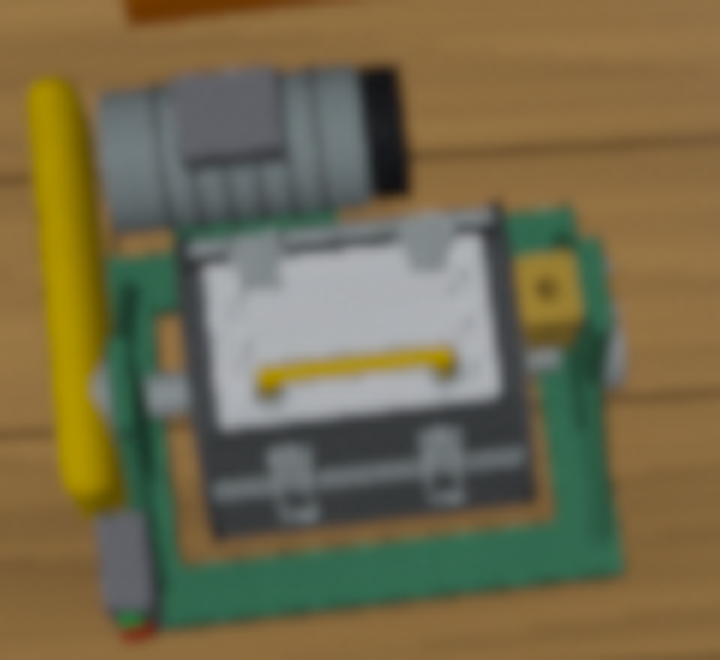

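View pics/scenea.png

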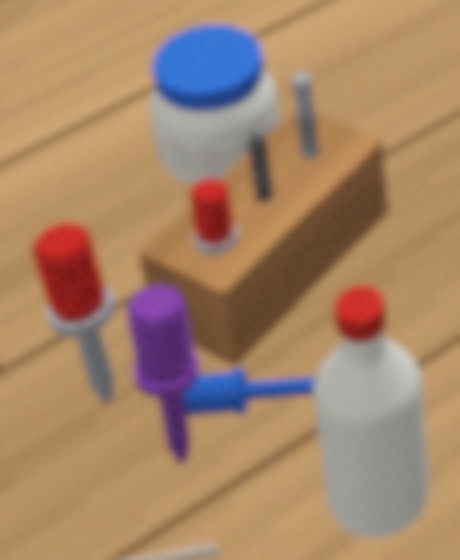

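```bash
cat >> h.py <<'E'
from scipy.spatial.transform import Rotation as R
def down(yaw_deg):  # tool y (jaw) at yaw_deg in world, z down
    a=np.radians(yaw_deg); y=np.array([np.cos(a),np.sin(a),0]); z=np.array([0,0,-1.]); return np.c_[np.cross(y,z),y,z]
def plan(goal,Rg,n,start=None):
    s=sense(); p=np.array(s['tool_pos']);R0=np.array(s['tcp_rot'])
    rv=R.from_matrix(R0.T@Rg).as_rotvec()
    out=[]
    for i in range(n):
        Ra=R0@R.from_rotvec(rv*i/n).as_matrix()
        out.append([round(float(x),4) for x in Ra.T@((np.array(goal)-p)/n)]+[round(float(x),2) for x in np.degrees(rv/n)])
    print('t',s['time_s'],'pos',p.round(4),'F',np.round(s['wrist_force'],1),'open',round(s['opening'],4))
    for i in range(0,n,5): print(out[i:i+5])
E
python3 - <<'E'
from h import *
np.set_printoptions(precision=4,suppress=True)
P=np.load('P_top.npy'); 
import cv2
c=cv2.cvtColor(cv2.imread('pics/top1.png'),cv2.COLOR_BGR2HSV)
yel=(c[...,0]>20)&(c[...,0]<32)&(c[...,1]>150)
u0=205;v0=120
m=np.zeros_like(yel);m[175:190,243:285]=True
q=P[yel&m&(P[...,2]>.215)][:,:2];d=np.linalg.svd(q-q.mean(0))[2][0];print(q.mean(0),d,np.degrees(np.arctan2(d[0],-d[1])),np.ptp(q,0),len(q))
cc=read_camera('wrist');print(cc['hand_eye'],cc['camera_matrix'])
plan([0.47,-0.27,0.25],down(19),15)
E
```

```text
[0.5659 0.1334] [-0.9971 -0.0756] -85.66533025945714 [0.3918 0.0922] 55
[[-0.0006 -0.9482 -0.3176  0.0817]
 [ 1.     -0.0005 -0.0004  0.001 ]
 [ 0.0002 -0.3176  0.9482 -0.1423]
 [ 0.      0.      0.      1.    ]] [[289.2269   0.     276.0304]
 [  0.     289.2269 211.2143]
 [  0.       0.       1.    ]]
t 1.55 pos [0.2598 0.5129 0.2313] F [ 0.6 -0.4  0.2] open 0.0851
[[-0.0361, -0.0402, -0.0012, -0.0, 0.0, 2.94], [-0.0381, -0.0383, -0.0012, -0.0, 0.0, 2.94], [-0.04, -0.0363, -0.0012, -0.0, 0.0, 2.94], [-0.0418, -0.0342, -0.0012, -0.0, 0.0, 2.94], [-0.0435, -0.032, -0.0012, -0.0, 0.0, 2.94]]
[[-0.0451, -0.0297, -0.0012, -0.0, 0.0, 2.94], [-0.0466, -0.0274, -0.0012, -0.0, 0.0, 2.94], [-0.0479, -0.025, -0.0012, -0.0, 0.0, 2.94], [-0.0492, -0.0225, -0.0012, -0.0, 0.0, 2.94], [-0.0502, -0.0199, -0.0012, -0.0, 0.0, 2.94]]
[[-0.0512, -0.0173, -0.0012, -0.0, 0.0, 2.94], [-0.052, -0.0147, -0.0012, -0.0, 0.0, 2.94], [-0.0527, -0.012, -0.0012, -0.0, 0.0, 2.94], [-0.0532, -0.0093, -0.0012, -0.0, 0.0, 2.94], [-0.0537, -0.0065, -0.0012, -0.0, 0.0, 2.94]]
```

Emit:
send_rows:
  rows:
    - [[-0.036,-0.04,-0.001,0,0,3],[-0.038,-0.038,-0.001,0,0,3],[-0.04,-0.036,-0.001,0,0,3],[-0.042,-0.034,-0.001,0,0,3],[-0.0435,-0.032,-0.001,0,0,3]]

```text
time_s: 2.17
tool_pos: [0.3301, 0.2513, 0.2365]
tcp_rot: [[-0.744, 0.668, 0.001], [0.668, 0.744, 0.0], [-0.001, 0.001, -1.0]]
wrist_force: [0.5, 1.4, 1.3]
opening: 0.0856
```

Emit:
send_rows:
  rows:
    - [[-0.045,-0.03,-0.001,0,0,3],[-0.0465,-0.027,-0.001,0,0,3],[-0.048,-0.025,-0.001,0,0,3],[-0.049,-0.0225,-0.001,0,0,3],[-0.05,-0.02,-0.001,0,0,3]]

```text
time_s: 2.8
tool_pos: [0.398, -0.0101, 0.2417]
tcp_rot: [[-0.545, 0.838, 0.001], [0.838, 0.545, -0.0], [-0.001, 0.001, -1.0]]
wrist_force: [1.4, -0.0, -0.0]
opening: 0.0851
```

Emit:
send_rows:
  rows:
    - [[-0.051,-0.017,-0.001,0,0,3],[-0.052,-0.0145,-0.001,0,0,3],[-0.0525,-0.012,-0.001,0,0,3],[-0.053,-0.009,-0.001,0,0,3],[-0.0535,-0.0065,-0.001,0,0,3]]
  gripper: 0.06

```text
time_s: 3.42
tool_pos: [0.4652, -0.2709, 0.2465]
tcp_rot: [[-0.309, 0.951, 0.001], [0.951, 0.309, -0.0], [-0.0, 0.0, -1.0]]
wrist_force: [0.2, 0.3, 0.2]
opening: 0.06
```

Run:
```python
from h import *
np.set_printoptions(precision=4,suppress=True)
plan([0.495,-0.275,0.2],down(19),5)
c=snap('wrist','w1.png')
for t in ['pin','block','punch_a','tub','pin_mouth']:
    print(t,[(np.round(r['at'],4),round(r['conf'],2)) for r in tip_of(t,'wrist')[:4]])
```

```text
t 3.425 pos [ 0.4652 -0.2709  0.2465] F [0.2 0.3 0.2] open 0.06
[[-0.0026, 0.0054, 0.0093, 0.0, 0.0, -0.2], [-0.0026, 0.0054, 0.0093, 0.0, 0.0, -0.2], [-0.0027, 0.0054, 0.0093, 0.0, 0.0, -0.2], [-0.0027, 0.0054, 0.0093, 0.0, 0.0, -0.2], [-0.0027, 0.0054, 0.0093, 0.0, 0.0, -0.2]]
pin [(array([ 0.6153, -0.2786,  0.0121]), 0.85), (array([ 0.498 , -0.2739,  0.0089]), 0.76), (array([ 0.5756, -0.3803,  0.0168]), 0.68), (array([ 0.4966, -0.3806,  0.025 ]), 0.64)]
block [(array([ 0.487 , -0.2322, -0.0035]), 0.93)]
punch_a [(array([ 0.4822, -0.2303,  0.008 ]), 0.73)]
tub [(array([ 0.3709, -0.1939,  0.0026]), 0.8)]
pin_mouth []
```

View pics/w1.png

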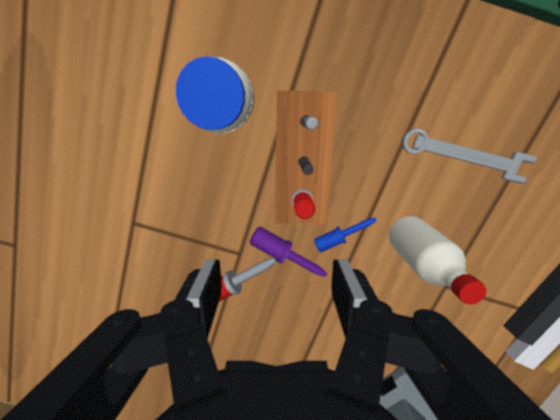

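Run:
```python
from h import *
np.set_printoptions(precision=4,suppress=True)
c=snap('wrist','w2.png')
for n,u,v in [('purp head',265,240),('purp tip',318,268),('red big',226,290),('redshank',262,266),('blue h',330,241),('pin head top',306,211),('collar',300,193),('bottle',467,289),('pa',309,121),('pb',306,165)]:
    print(n,pt(c,u,v))
s=snap('scene','s2.png')
a=cv2.imread('pics/s2.png')
cv2.imwrite('pics/s2a.png',cv2.resize(a[230:400,100:300],None,fx=4,fy=3.5,interpolation=cv2.INTER_CUBIC))
```

```text
purp head [ 0.4759 -0.3481  0.0284]
purp tip [ 0.5625 -0.3702  0.0194]
red big [ 0.4459 -0.4389  0.0312]
redshank [ 0.4841 -0.3888  0.0258]
blue h [ 0.5627 -0.3245  0.0214]
pin head top [ 0.4997 -0.2714  0.0999]
collar [ 0.4928 -0.2627  0.0654]
bottle [ 0.6626 -0.2832  0.1499]
pa [ 0.4696 -0.1858  0.1172]
pb [ 0.4843 -0.2268  0.0921]
```

View pics/s2a.png

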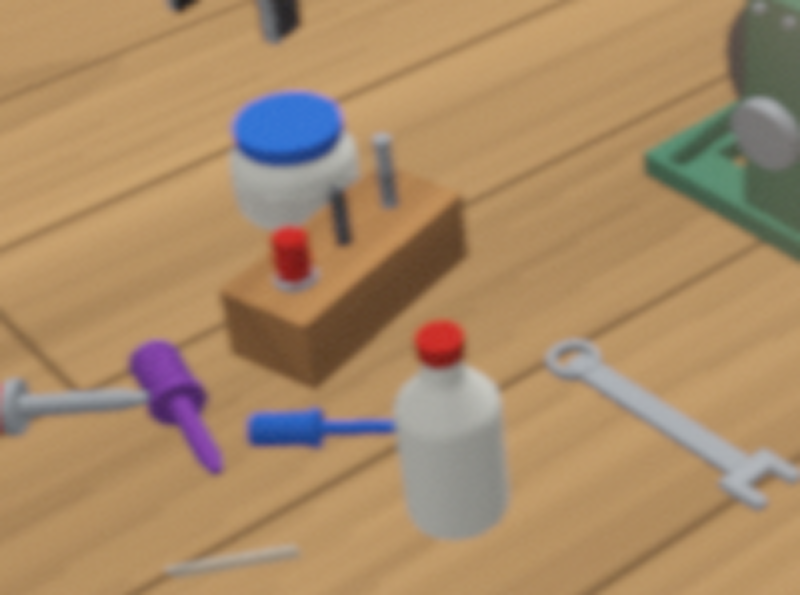

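Run:
```python
from h import *
np.set_printoptions(precision=4,suppress=True)
c=snap('wrist','w3.png')
K=np.array(c['camera_matrix']);d=c['depth'];vv,uu=np.mgrid[0:420,0:560]
P=np.stack([(uu-K[0,2])/K[0,0]*d,(vv-K[1,2])/K[1,1]*d,d,np.ones_like(d)],-1)@c['T'].T
h=cv2.cvtColor(c['pixels'],cv2.COLOR_RGB2HSV)
red=((h[...,0]<8)|(h[...,0]>172))&(h[...,1]>130)
m=red.copy();m[:185]=0;m[225:]=0;m[:,:285]=0;m[:,325:]=0
q=P[m];print(len(q),q[:,2].max())
t=q[q[:,2]>.095];print('top disc',len(t),t.mean(0),(t.max(0)+t.min(0))/2,np.ptp(t,0))
n,l,st,ce=cv2.connectedComponentsWithStats(m.astype(np.uint8));print(st,ce)
# project model: axis candidates
best=[]
from itertools import product
ang=np.linspace(0,2*np.pi,40)
for x,y in product(np.arange(.485,.512,.001),np.arange(-.285,-.262,.001)):
    pts=[proj(c,[x+.011*np.cos(a),y+.011*np.sin(a),z]) for a in ang for z in (.065,.1)]
    mm=np.zeros(m.shape,np.uint8);cv2.fillConvexPoly(mm,cv2.convexHull(np.round(np.array(pts)*16).astype(np.int32)),1,shift=4)
    best.append(((mm>0)&m).sum()/((mm>0)|m).sum());
    if best[-1]==max(best): b=(x,y,best[-1])
print(b)
for nm,z0,w in [('a',.11,(100,135,295,325)),('b',.09,(150,180,295,320))]:
    mm=np.zeros_like(m);mm[w[0]:w[1],w[2]:w[3]]=1
    t=P[mm&(P[...,2]>z0-.005)];print(nm,len(t),t.mean(0))
plan([b[0],b[1],0.12],down(19),5)
```

```text
452 0.388829685701765
top disc 312 [ 0.4978 -0.2724  0.1002  1.    ] [ 0.4744 -0.2368  0.242   1.    ] [0.069  0.095  0.2937 0.    ]
[[     0      0    560    420 234748]
 [   293    195     21     27    452]] [[279.4552 209.5025]
 [302.7743 208.2035]]
(np.float64(0.498), np.float64(-0.27199999999999996), np.float64(0.8477443609022557))
a 134 [ 0.4721 -0.1894  0.1239  1.    ]
b 143 [ 0.4839 -0.2292  0.1105  1.    ]
t 3.875 pos [ 0.465  -0.2679  0.2465] F [-0.3  0.1 -0.1] open 0.06
[[-0.0028, 0.006, 0.0253, 0.0, 0.0, -0.16], [-0.0029, 0.006, 0.0253, 0.0, 0.0, -0.16], [-0.0029, 0.006, 0.0253, 0.0, 0.0, -0.16], [-0.0029, 0.006, 0.0253, 0.0, 0.0, -0.16], [-0.0029, 0.006, 0.0253, 0.0, 0.0, -0.16]]
```

Emit:
send_rows:
  rows:
    - [[-0.004,0.006,0.025,0,0,0],[-0.004,0.006,0.025,0,0,0],[-0.004,0.006,0.025,0,0,0],[-0.004,0.006,0.025,0,0,0],[0,0.006,0.025,0,0,0]]

```text
time_s: 4.5
tool_pos: [0.4988, -0.2742, 0.1209]
tcp_rot: [[-0.312, 0.95, 0.001], [0.95, 0.312, -0.0], [-0.001, 0.0, -1.0]]
wrist_force: [-0.5, 0.6, 0.7]
opening: 0.06
```

Run:
```python
from h import *
plan([.498,-.273,0.069],down(19),3)
c=snap('wrist','w4.png')
print(tip_of('pin','wrist')[:2])
```

```text
t 4.5 pos [ 0.4988 -0.2742  0.1209] F [-0.5  0.6  0.7] open 0.06
[[0.0005, -0.0001, 0.0173, 0.01, 0.01, -0.27], [0.0005, -0.0001, 0.0173, 0.01, 0.01, -0.27], [0.0005, -0.0001, 0.0173, 0.01, 0.01, -0.27]]
[{'at': [0.577, -0.3817, 0.0189], 'conf': 0.95}, {'at': [0.4976, -0.3802, 0.0258], 'conf': 0.94}]
```

View pics/w4.png

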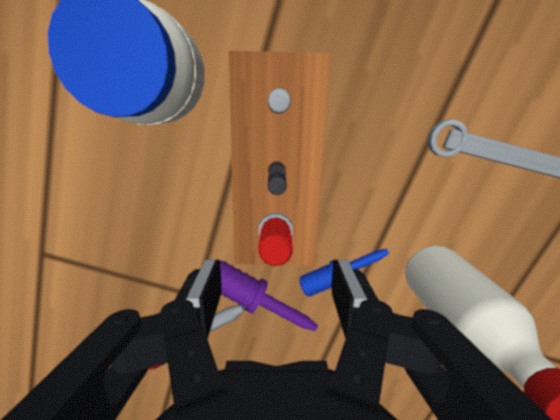

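Emit:
send_rows:
  rows:
    - [[0.0005,0,0.018,0,0,0],[0.0005,0,0.018,0,0,0],[0.0005,0,0.016,0,0,0],[0,0,0,0,0,0]]

```text
time_s: 5.1
tool_pos: [0.4968, -0.2725, 0.0674]
tcp_rot: [[-0.311, 0.95, -0.003], [0.95, 0.311, 0.002], [0.003, -0.002, -1.0]]
wrist_force: [-0.3, -0.1, -0.2]
opening: 0.0604
```

Emit:
send_rows:
  rows:
    - [[0,0,0,0,0,0],[0,0,0,0,0,0],[0,0,0,0,0,0],[0,0,0,0,0,0]]
  gripper: 0.0
  grip_force: 60

```text
time_s: 5.6
tool_pos: [0.4986, -0.274, 0.0703]
tcp_rot: [[-0.311, 0.95, 0.001], [0.95, 0.311, -0.001], [-0.002, 0.001, -1.0]]
wrist_force: [-0.6, -0.9, 5.2]
opening: 0.0202
```

Run:
```python
from h import *
plan([.498,-.273,0.16],down(19),4)
c=snap('wrist','w5.png')
```

```text
t 5.6 pos [ 0.4986 -0.274   0.0703] F [-0.6 -0.9  5.2] open 0.0202
[[0.0002, -0.0, -0.0224, 0.01, 0.03, -0.21], [0.0003, -0.0, -0.0224, 0.01, 0.03, -0.21], [0.0003, -0.0, -0.0224, 0.01, 0.03, -0.21], [0.0003, -0.0001, -0.0224, 0.01, 0.03, -0.21]]
```

View pics/w5.png

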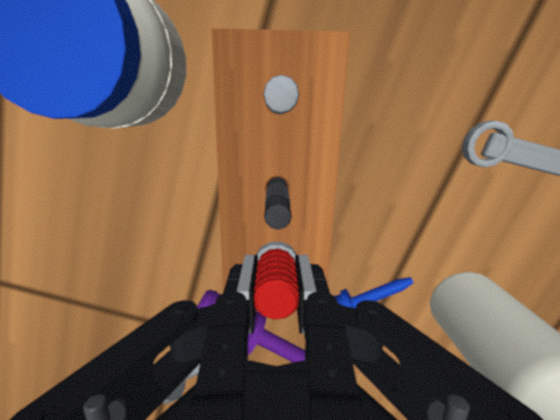

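Emit:
send_rows:
  rows:
    - [[0,0,-0.02,0,0,0],[0,0,-0.025,0,0,0],[0,0,-0.045,0,0,0],[0,0,-0.055,0,0,0],[0,0,-0.055,0,0,0]]

```text
time_s: 6.28
tool_pos: [0.4974, -0.2729, 0.27]
tcp_rot: [[-0.311, 0.95, -0.001], [0.95, 0.311, 0.001], [0.002, -0.001, -1.0]]
wrist_force: [0.0, -0.9, -0.9]
opening: 0.0201
```

Run:
```python
from h import *
np.set_printoptions(precision=4,suppress=True)
s=sense();print(s['tool_pos'],s['wrist_force'],s['opening'])
c=snap('wrist','w6.png')
s=snap('scene','s6.png')
a=cv2.imread('pics/s6.png')
cv2.imwrite('pics/s6a.png',cv2.resize(a[180:360,100:300],None,fx=4,fy=3.3,interpolation=cv2.INTER_CUBIC))
W=np.eye(4);
st=sense();Rm=np.array(st['tcp_rot']);p=np.array(st['tool_pos'])
for cam in ('wrist','scene'):
    print(cam,[(np.round(r['at'],4),np.round(Rm.T@(np.array(r['at'])-p),4),round(r['conf'],2)) for r in tip_of('pin',cam)[:4]])
```

```text
[ 0.4974 -0.2729  0.27  ] [ 0.0074 -0.9435 -0.8793] 0.020145102528373465
wrist [(array([ 0.6148, -0.2804,  0.0152]), array([-0.0375,  0.1053,  0.2627]), 0.88), (array([ 0.4954, -0.3802,  0.0235]), array([-0.0952, -0.0392,  0.254 ]), 0.74), (array([ 0.4971, -0.2729,  0.2104]), array([ 0.0042, -0.0029,  0.0663]), 0.68)]
scene [(array([ 0.577 , -0.3822,  0.0208]), array([-0.1225,  0.0377,  0.2575]), 0.75), (array([ 0.5061, -0.3818,  0.0237]), array([-0.1001, -0.0295,  0.2539]), 0.69), (array([ 0.5002, -0.281 ,  0.2214]), array([-0.0046, -0.0024,  0.0554]), 0.54), (array([ 0.6149, -0.2831,  0.0158]), array([-0.0401,  0.1046,  0.2621]), 0.53)]
```

View pics/w6.png

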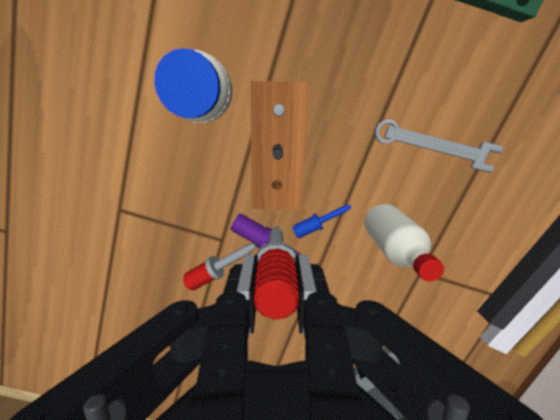

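View pics/s6a.png

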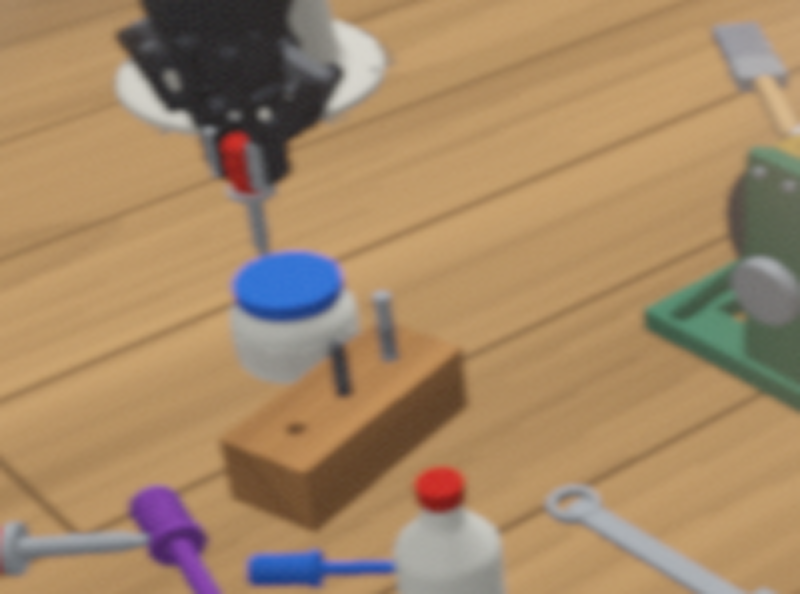

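Run:
```python
from h import *
np.set_printoptions(precision=2,suppress=True)
c=read_camera('wrist');H=np.array(c['hand_eye']);c['T']=H
im=cv2.cvtColor(c['pixels'],cv2.COLOR_RGB2BGR);cv2.imwrite('pics/w7.png',cv2.resize(im[215:330,220:335],None,fx=5,fy=5,interpolation=cv2.INTER_CUBIC))
ang=np.linspace(0,2*np.pi,60)
for tx in (-.004,0,.004):
    for nm,z,r in [('top',-.030,.011),('collar',.005,.013),('collarb',.010,.013),('tip',.06,.003),('tap',.05,.005)]:
        q=np.array([proj(c,[tx+r*np.cos(a),r*np.sin(a),z]) for a in ang]);print(tx,nm,'v',q[:,1].min(),q[:,1].max(),'u',q[:,0].min(),q[:,0].max())
d=c['depth']
for v in range(222,325,4): print(v,c['pixels'][v,277],(H@np.r_[np.linalg.inv(c['camera_matrix'])@[277,v,1]*d[v,277],1])[:3]*1000)
```

```text
-0.004 top v 290.6630154131997 330.4760233211339 u 250.75391833988638 298.19747595881034
-0.004 collar v 251.70194953864814 291.34284934530274 u 252.35297233671082 297.2900591726725
-0.004 collarb v 247.81816461890583 286.57377672548137 u 253.0103468046301 296.70905201124657
-0.004 tip v 230.84558869792542 238.14012716963975 u 271.19524476459486 279.10395877216314
-0.004 tap v 233.58046142257743 246.2056255419044 u 268.21417631657516 281.9897584542979
0 top v 282.9561415830475 323.53622811630214 u 250.5061385215374 298.4046022596256
0 collar v 245.23951317380258 285.4907739497991 u 252.16710272728204 297.44881018939594
0 collarb v 241.51006173456133 280.8457442799774 u 252.8349656139587 296.85906863666014
0 tip v 225.9079320381175 233.28779500797458 u 271.1639418765251 279.11876790991687
0 tap v 228.41825310606825 241.19783431291665 u 268.16328396380686 282.0228290793058
0.004 top v 275.0960932694823 316.4656477714823 u 250.25355517014762 298.61573310966065
0.004 collar v 238.67468344872307 279.55051405060453 u 251.9783095577922 297.6100118880989
0.004 collarb v 235.10487830563878 27
[... 573 characters left out ...]
1 ]
258 [159  31  29] [11.41  1.22 -7.12]
262 [135  26  20] [ 10.66   1.21 -10.04]
266 [127  17  21] [ 10.68   1.2  -14.2 ]
270 [159  28  25] [ 10.62   1.19 -18.  ]
274 [130  19  16] [  9.99   1.19 -20.66]
278 [141  23  24] [ 11.56   1.17 -26.79]
282 [193  31  31] [  9.62   1.17 -27.04]
286 [191  34  33] [  8.8    1.17 -29.04]
290 [189  32  29] [  6.69   1.17 -29.02]
294 [187  29  26] [  5.03   1.17 -29.69]
298 [191  37  34] [  2.61   1.17 -29.28]
302 [193  38  33] [  0.32   1.17 -29.11]
306 [186  33  27] [ -0.83   1.17 -30.5 ]
310 [183  28  27] [ -3.84   1.17 -29.42]
314 [192  36  33] [ -6.44   1.17 -28.93]
318 [170  57  40] [ -7.82   1.17 -30.03]
322 [167 119  74] [-257.37    2.07  270.03]
```

View pics/w7.png

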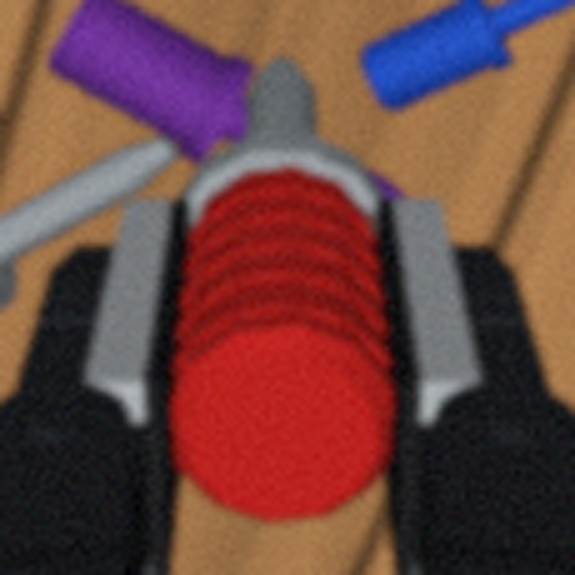

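Run:
```python
from h import *
plan([.610,.028,0.325],down(5),10)
```

```text
t 6.525 pos [ 0.4975 -0.2729  0.2679] F [ 0.3 -0.5 -0.8] open 0.0202
[[0.0251, 0.0201, -0.0057, -0.01, -0.01, 1.31], [0.0256, 0.0195, -0.0057, -0.01, -0.01, 1.31], [0.026, 0.0189, -0.0057, -0.01, -0.01, 1.31], [0.0264, 0.0183, -0.0057, -0.01, -0.01, 1.31], [0.0268, 0.0177, -0.0057, -0.01, -0.01, 1.31]]
[[0.0272, 0.0171, -0.0057, -0.01, -0.01, 1.31], [0.0276, 0.0164, -0.0057, -0.01, -0.01, 1.31], [0.028, 0.0158, -0.0057, -0.01, -0.01, 1.31], [0.0283, 0.0151, -0.0057, -0.01, -0.01, 1.31], [0.0287, 0.0145, -0.0057, -0.01, -0.01, 1.31]]
```

Emit:
send_rows:
  rows:
    - [[0.025,0.02,-0.011,0,0,1.3],[0.0255,0.0195,-0.011,0,0,1.3],[0.026,0.019,-0.011,0,0,1.3],[0.0265,0.018,-0.011,0,0,1.3],[0.027,0.0175,-0.011,0,0,1.3]]

```text
time_s: 7.15
tool_pos: [0.553, -0.1214, 0.3214]
tcp_rot: [[-0.201, 0.98, -0.005], [0.98, 0.201, 0.002], [0.003, -0.004, -1.0]]
wrist_force: [0.1, -0.8, -1.2]
opening: 0.0203
```

Emit:
send_rows:
  rows:
    - [[0.027,0.017,0,0,0,1.3],[0.0275,0.0165,0,0,0,1.3],[0.028,0.016,0,0,0,1.3],[0.0285,0.015,0,0,0,1.3],[0.0285,0.0145,0,0,0,1.3]]

```text
time_s: 7.78
tool_pos: [0.6091, 0.0286, 0.3209]
tcp_rot: [[-0.089, 0.996, -0.006], [0.996, 0.089, 0.001], [0.001, -0.005, -1.0]]
wrist_force: [0.1, 0.1, -1.4]
opening: 0.0204
```

Emit:
send_rows:
  rows:
    - [[0,0,0,0,0,0],[0,0,0,0,0,0]]

```text
time_s: 8.02
tool_pos: [0.6091, 0.027, 0.3222]
tcp_rot: [[-0.09, 0.996, -0.004], [0.996, 0.09, 0.0], [0.0, -0.004, -1.0]]
wrist_force: [-0.2, -0.5, -0.6]
opening: 0.0203
```

Run:
```python
from h import *
np.set_printoptions(precision=4,suppress=True)
plan([.610,.031,0.31],down(5),2)
c=snap('wrist','w8.png')
for t in ['pin_mouth','bar_mid','pin']: print(t,[(np.round(r['at'],4),round(r['conf'],2)) for r in tip_of(t,'wrist')[:4]])
im=cv2.imread('pics/w8.png');cv2.imwrite('pics/w8a.png',cv2.resize(im[180:330,200:350],None,fx=4,fy=4,interpolation=cv2.INTER_CUBIC))
```

```text
t 8.025 pos [0.6091 0.027  0.3222] F [-0.2 -0.5 -0.6] open 0.0203
[[0.0019, 0.0007, 0.0061, -0.11, -0.01, 0.07], [0.0019, 0.0006, 0.0061, -0.11, -0.01, 0.07]]
pin_mouth [(array([0.6105, 0.0282, 0.2156]), 0.8), (array([0.5758, 0.1282, 0.1833]), 0.49)]
bar_mid [(array([0.5738, 0.1313, 0.2254]), 0.96)]
pin [(array([ 0.4931, -0.3805,  0.0229]), 0.66), (array([0.6059, 0.0263, 0.2628]), 0.65), (array([ 0.6138, -0.2783,  0.0162]), 0.65)]
```

View pics/w8.png

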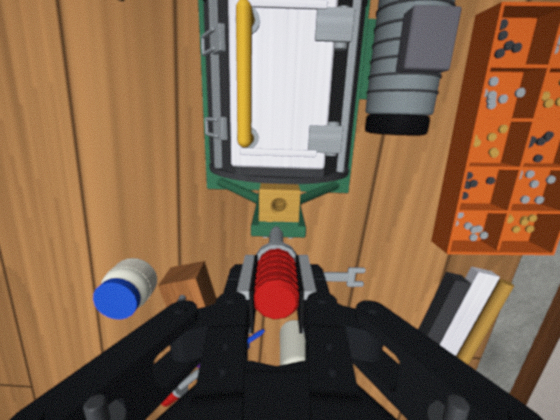

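View pics/w8a.png

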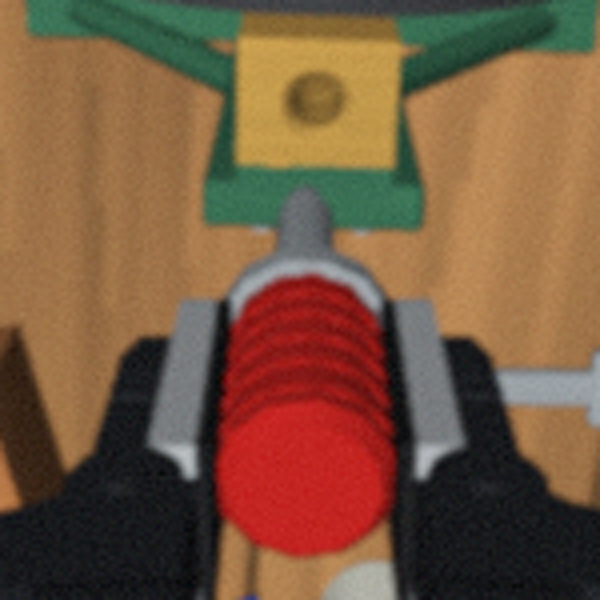

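Run:
```python
from h import *
np.set_printoptions(precision=4,suppress=True)
c=snap('wrist','w9.png')
H=np.array(c['hand_eye'])
m=rayz(c,278.75,204.25,.217);print('mouth',m,'depth',pt(c,270,200),pt(c,288,210))
s=sense();Rm=np.array(s['tcp_rot']);p=np.array(s['tool_pos'])
print('mouth tool',Rm.T@(m-p))
c2=dict(c);c2['T']=H
# tip front edge: radius ~3 at tool z .0605
for r in (.002,.003,.004):
    t=rayz(c2,276.2,227,.0605);print('tip axis tool',t-[r,0,0])
top=snap('top','t9.png')
print(tip_of('pin_mouth','top')[:1],tip_of('pin_mouth','scene')[:1])
a=cv2.imread('pics/t9.png')
```

```text
mouth [0.612  0.0324 0.217 ] depth [0.6038 0.0357 0.217 ] [0.6208 0.0275 0.2165]
mouth tool [0.0056 0.0028 0.1071]
tip axis tool [0.0001 0.0006 0.0605]
tip axis tool [-0.0009  0.0006  0.0605]
tip axis tool [-0.0019  0.0006  0.0605]
[{'at': [0.6106, 0.0321, 0.2149], 'conf': 0.88}] [{'at': [0.6129, 0.0328, 0.2137], 'conf': 0.71}]
```

Emit:
send_rows:
  rows:
    - [[0.003,0.001,0.014,0,0,0],[0.003,0.001,0.014,0,0,0],[0,0,0.004,0,0,0],[0,0,0,0,0,0],[0,0,0,0,0,0]]

```text
time_s: 9.05
tool_pos: [0.6116, 0.0335, 0.2928]
tcp_rot: [[-0.09, 0.996, 0.001], [0.996, 0.09, -0.0], [-0.0, 0.001, -1.0]]
wrist_force: [-0.1, -0.1, -0.9]
opening: 0.0203
```

Run:
```python
from h import *
np.set_printoptions(precision=4,suppress=True)
plan([.612,.0324,0.28],down(5),1)
c=snap('wrist','w10.png')
im=cv2.imread('pics/w10.png');cv2.imwrite('pics/w10a.png',cv2.resize(im[180:280,220:340],None,fx=6,fy=6,interpolation=cv2.INTER_CUBIC))
```

```text
t 9.05 pos [0.6116 0.0335 0.2928] F [-0.1 -0.1 -0.9] open 0.0203
[[-0.0011, 0.0003, 0.0128, 0.05, 0.01, 0.14]]
```

View pics/w10a.png

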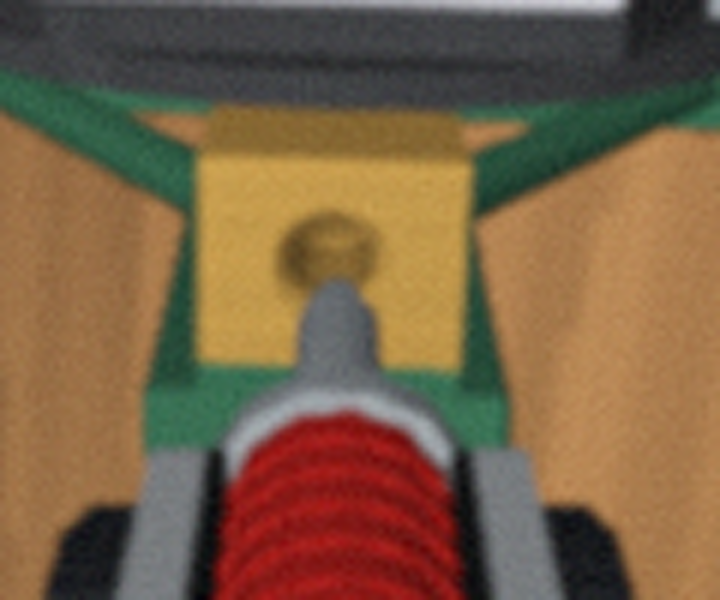

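Run:
```python
from h import *
np.set_printoptions(precision=4,suppress=True)
c=snap('wrist','w11.png');H=np.array(c['hand_eye'])
m=rayz(c,274.7,222.3,.217)
s=sense();Rm=np.array(s['tcp_rot']);p=np.array(s['tool_pos'])
c2=dict(c);c2['T']=H
print('mouth',m,'tool',Rm.T@(m-p),'tip',rayz(c2,276.7,226.7,.0605)-[.003,0,0],p)
```

```text
mouth [0.6111 0.0333 0.217 ] tool [-0.     -0.0006  0.0759] tip [-0.0007  0.001   0.0605] [0.6116 0.0334 0.2929]
```

Emit:
send_rows:
  rows:
    - [[0.0005,-0.0013,0.006,0,0,0],[0,0,0.006,0,0,0],[0,0,0.005,0,0,0],[0,0,0.005,0,0,0],[0,0,0.004,0,0,0]]

```text
time_s: 9.78
tool_pos: [0.6104, 0.0333, 0.2666]
tcp_rot: [[-0.089, 0.996, 0.001], [0.996, 0.089, -0.001], [-0.001, 0.001, -1.0]]
wrist_force: [1.3, -2.3, -0.2]
opening: 0.0206
```

Run:
```python
from h import *
np.set_printoptions(precision=4,suppress=True)
s=sense();print(s['tool_pos'],s['wrist_force'],s['torque'],s['opening'])
c=snap('wrist','w12.png')
im=cv2.imread('pics/w12.png');cv2.imwrite('pics/w12a.png',cv2.resize(im[180:280,220:340],None,fx=6,fy=6,interpolation=cv2.INTER_CUBIC))
```

```text
[0.6104 0.0333 0.2666] [ 1.2795 -2.3159 -0.2131] [-0.5209 -0.1203  0.0018] 0.020607408604953036
```

View pics/w12a.png

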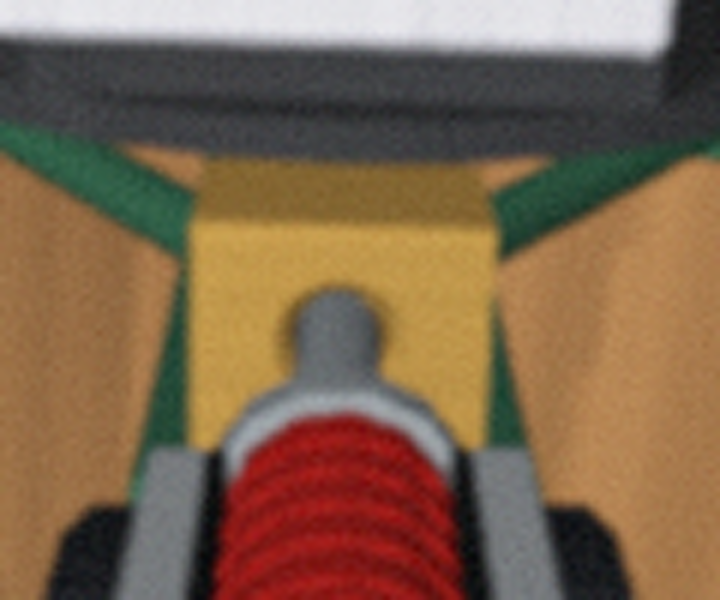

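Emit:
send_rows:
  rows:
    - [[-0.0007,0,0.004,0,0,0],[0,0,0.005,0,0,0],[0,0,0.005,0,0,0],[0,0,0.004,0,0,0]]

```text
time_s: 10.32
tool_pos: [0.6103, 0.0329, 0.2482]
tcp_rot: [[-0.089, 0.996, 0.001], [0.996, 0.089, -0.001], [-0.001, 0.001, -1.0]]
wrist_force: [1.4, -3.8, 1.2]
opening: 0.0205
```

Emit:
send_rows:
  rows:
    - [[0,0,0.004,0,0,0],[0,0,0.004,0,0,0],[0,0,0.004,0,0,0],[0,0,0.003,0,0,0]]

```text
time_s: 10.82
tool_pos: [0.6104, 0.0328, 0.2334]
tcp_rot: [[-0.089, 0.996, 0.001], [0.996, 0.089, -0.001], [-0.001, 0.001, -1.0]]
wrist_force: [2.3, -4.6, 2.1]
opening: 0.0203
```

Tip now about 44 mm deep; expect the collar at TCP z ≈ 0.2275.

Emit:
send_rows:
  rows:
    - [[-0.0007,0,0.003,0,0,0],[0,0,0.002,0,0,0],[0,0,0.002,0,0,0],[0,0,0.001,0,0,0]]

```text
time_s: 11.32
tool_pos: [0.6102, 0.0325, 0.2273]
tcp_rot: [[-0.09, 0.996, 0.001], [0.996, 0.09, -0.0], [-0.0, 0.001, -1.0]]
wrist_force: [-2.2, -3.1, 13.1]
opening: 0.02
```

Run:
```python
from h import *
np.set_printoptions(precision=4,suppress=True)
s=sense();print(s['tool_pos'],s['wrist_force'],s['torque'],s['opening'])
c=snap('wrist','w13.png')
im=cv2.imread('pics/w13.png');cv2.imwrite('pics/w13a.png',cv2.resize(im[180:330,200:360],None,fx=5,fy=4,interpolation=cv2.INTER_CUBIC))
```

```text
[0.6102 0.0325 0.2273] [-2.2084 -3.1103 13.0728] [-0.5853  0.491  -0.0142] 0.020046167222025027
```

View pics/w13a.png

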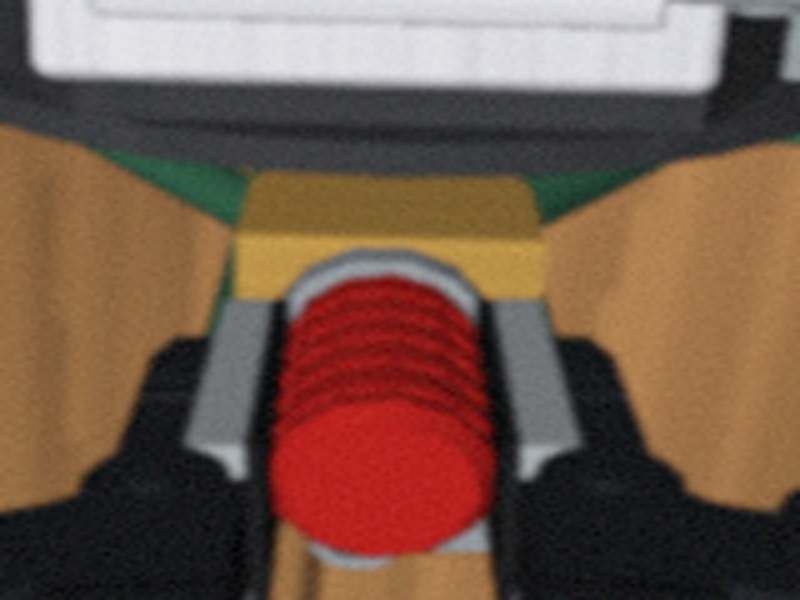

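Emit:
send_rows:
  rows:
    - [[0,0,0,0,0,0],[0,0,0,0,0,0],[0,0,0,0,0,0]]
  gripper: 0.06

```text
time_s: 11.75
tool_pos: [0.6095, 0.033, 0.2245]
tcp_rot: [[-0.09, 0.996, -0.002], [0.996, 0.09, 0.001], [0.001, -0.002, -1.0]]
wrist_force: [-0.3, -0.4, -0.8]
opening: 0.0599
```

Emit:
send_rows:
  rows:
    - [[0,0,-0.02,0,0,0],[0,0,-0.03,0,0,0],[0,0,-0.03,0,0,0]]

```text
time_s: 12.12
tool_pos: [0.6103, 0.0326, 0.3078]
tcp_rot: [[-0.09, 0.996, 0.001], [0.996, 0.09, 0.0], [-0.0, 0.001, -1.0]]
wrist_force: [-0.4, -0.0, -0.1]
opening: 0.06
```

Run:
```python
from h import *
np.set_printoptions(precision=4,suppress=True)
plan([.577,.132,0.31],down(5),4)
c=snap('wrist','w14.png')
s=snap('scene','s14.png')
for cam in ['wrist','scene']:
  for t in ['pin_mouth','bar_mid','door_bar','pin']: print(cam,t,[(np.round(r['at'],4),round(r['conf'],2)) for r in tip_of(t,cam)[:4]])
a=cv2.imread('pics/s14.png');cv2.imwrite('pics/s14a.png',cv2.resize(a[180:300,250:410],None,fx=5,fy=5,interpolation=cv2.INTER_CUBIC))
```

```text
t 12.125 pos [0.6103 0.0326 0.3078] F [-0.4 -0.  -0.1] open 0.06
[[0.0255, -0.0061, -0.0006, 0.02, 0.0, 0.04], [0.0255, -0.0061, -0.0006, 0.02, 0.0, 0.04], [0.0255, -0.0061, -0.0006, 0.02, 0.0, 0.04], [0.0255, -0.0061, -0.0006, 0.02, 0.0, 0.04]]
wrist pin_mouth [(array([0.6118, 0.0252, 0.2174]), 0.73)]
wrist bar_mid [(array([0.5745, 0.1311, 0.223 ]), 0.61)]
wrist door_bar [(array([0.5733, 0.1298, 0.1837]), 0.96), (array([0.6098, 0.0315, 0.1693]), 0.3)]
wrist pin [(array([0.612 , 0.0347, 0.1698]), 0.78), (array([ 0.6128, -0.2749,  0.0162]), 0.53)]
scene pin_mouth [(array([0.6124, 0.0327, 0.2147]), 0.77)]
scene bar_mid [(array([0.576 , 0.1365, 0.2207]), 0.52)]
scene door_bar [(array([0.579 , 0.1323, 0.1843]), 0.53), (array([0.5593, 0.134 , 0.1865]), 0.42)]
scene pin [(array([ 0.5788, -0.3827,  0.0168]), 0.83), (array([ 0.6153, -0.2805,  0.0167]), 0.81), (array([ 0.5028, -0.3776,  0.0214]), 0.57)]
```

View pics/w14.png

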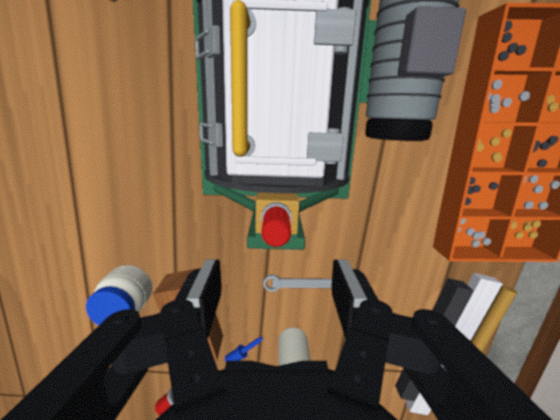

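View pics/s14a.png

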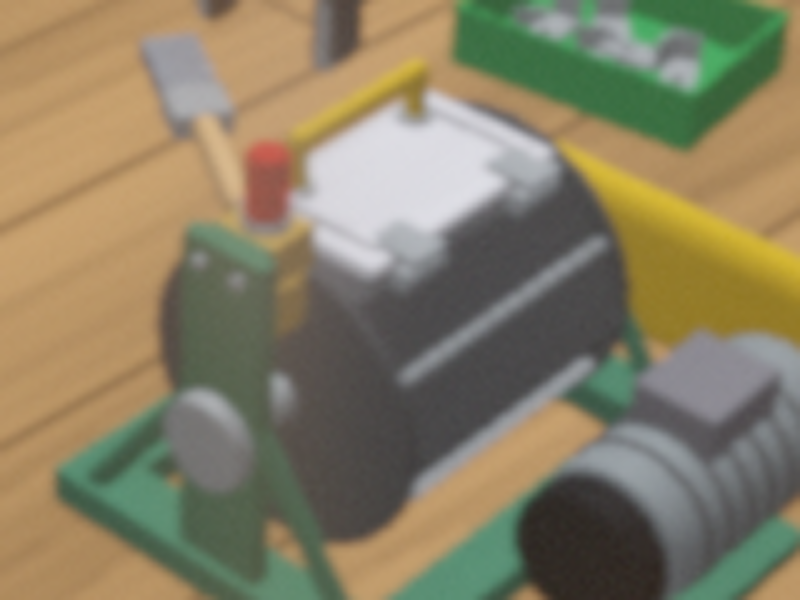

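Emit:
send_rows:
  rows:
    - [[0.025,-0.006,0,0,0,0],[0.026,-0.006,0,0,0,0],[0.026,-0.006,0,0,0,0],[0.025,-0.006,0,0,0,0],[0,0,0.02,0,0,0]]

```text
time_s: 13.25
tool_pos: [0.5774, 0.1337, 0.2866]
tcp_rot: [[-0.092, 0.996, 0.003], [0.996, 0.092, 0.001], [0.0, 0.003, -1.0]]
wrist_force: [1.3, -0.1, -0.0]
opening: 0.0599
```

Run:
```python
from h import *
np.set_printoptions(precision=4,suppress=True)
c=snap('wrist','w15.png')
K=np.array(c['camera_matrix']);d=c['depth'];vv,uu=np.mgrid[0:420,0:560]
P=np.stack([(uu-K[0,2])/K[0,0]*d,(vv-K[1,2])/K[1,1]*d,d,np.ones_like(d)],-1)@c['T'].T
h=cv2.cvtColor(c['pixels'],cv2.COLOR_RGB2HSV)
y=(h[...,0]>18)&(h[...,0]<33)&(h[...,1]>150)&(P[...,2]>.218)&(P[...,2]<.235)&(P[...,1]>.05)&(P[...,1]<.2)&(P[...,0]<.61)
q=P[y][:,:3];m=q.mean(0);w=np.linalg.svd(q-m)[2][0] if len(q)<3000 else 0
print(len(q),m,w,q.max(0),q.min(0)); print('yaw',np.degrees(np.arctan2(-w[0],w[1])))
print([(np.round(r['at'],4),round(r['conf'],2)) for r in tip_of('bar_mid','wrist')[:2]])
s=sense();Rm=np.array(s['tcp_rot']);print(s['tool_pos'],'bar tool',Rm.T@(m-s['tool_pos']))
```

```text
1615 [0.5744 0.1389 0.2267] [ 0.0574 -0.9983  0.0073] [0.5821 0.1847 0.2296] [0.5671 0.0832 0.2181]
yaw -176.70758186964954
[(array([0.5725, 0.1294, 0.2212]), 0.71)]
[0.5755 0.1323 0.2825] bar tool [ 0.0066 -0.0002  0.0557]
```

View pics/w15.png

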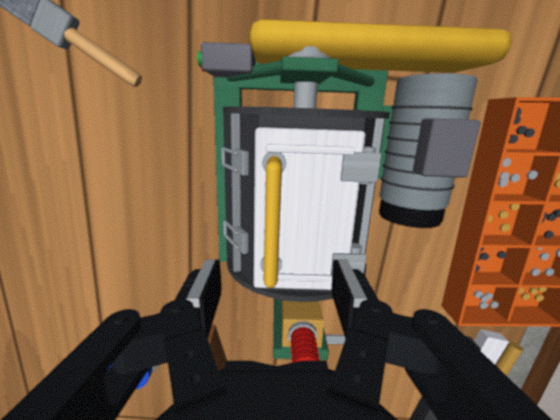

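Emit:
send_rows:
  rows:
    - [[0,0,0.02,0,0,1.5],[0,0,0.025,0,0,0],[0,0,0.02,0,0,0],[0,0,0.008,0,0,0],[0,0,0,0,0,0]]
  gripper: 0.045

```text
time_s: 13.98
tool_pos: [0.577, 0.1317, 0.2123]
tcp_rot: [[-0.063, 0.998, -0.001], [0.998, 0.063, -0.0], [0.0, -0.001, -1.0]]
wrist_force: [-0.5, 0.4, -0.6]
opening: 0.0447
```

Emit:
send_rows:
  rows:
    - [[0,0,0,0,0,0],[0,0,0,0,0,0]]

```text
time_s: 14.22
tool_pos: [0.5776, 0.132, 0.2134]
tcp_rot: [[-0.064, 0.998, 0.002], [0.998, 0.064, -0.0], [-0.0, 0.002, -1.0]]
wrist_force: [0.4, 0.1, -0.1]
opening: 0.0452
```

Run:
```python
from h import *
np.set_printoptions(precision=4,suppress=True)
s=sense();print(s['tool_pos'],s['wrist_force'],s['opening'])
c=snap('wrist','w16.png')
```

```text
[0.5776 0.132  0.2134] [ 0.3649  0.1198 -0.1065] 0.04519340234551228
```

View pics/w16.png

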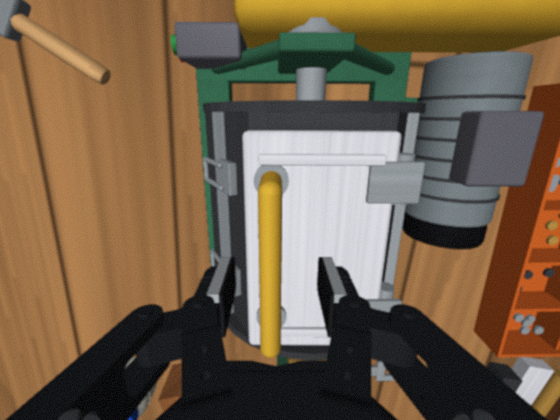

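Emit:
send_rows:
  rows:
    - [[0,-0.001,0.004,0,0,0],[0,-0.0015,0.005,0,0,0],[0,0,0,0,0,0],[0,0,0,0,0,0]]

```text
time_s: 14.78
tool_pos: [0.5745, 0.1318, 0.2032]
tcp_rot: [[-0.063, 0.998, -0.0], [0.998, 0.063, 0.0], [0.0, -0.0, -1.0]]
wrist_force: [0.3, 0.8, -0.9]
opening: 0.0451
```

Emit:
send_rows:
  rows:
    - [[0,0,0,0,0,0],[0,0,0,0,0,0],[0,0,0,0,0,0],[0,0,0,0,0,0]]
  gripper: 0.0
  grip_force: 80

```text
time_s: 15.28
tool_pos: [0.5747, 0.1318, 0.2037]
tcp_rot: [[-0.063, 0.998, 0.0], [0.998, 0.063, -0.0], [-0.0, 0.0, -1.0]]
wrist_force: [-2.4, 0.1, 2.5]
opening: 0.0094
```

Run:
```python
from h import *
np.set_printoptions(precision=4,suppress=True)
s=sense();print(s['tool_pos'],s['wrist_force'],s['torque'],s['opening'])
c=snap('wrist','w17.png')
```

```text
[0.5747 0.1318 0.2037] [-2.3979  0.1323  2.5287] [-0.0352  0.3131 -0.0523] 0.009449957895062953
```

View pics/w17.png

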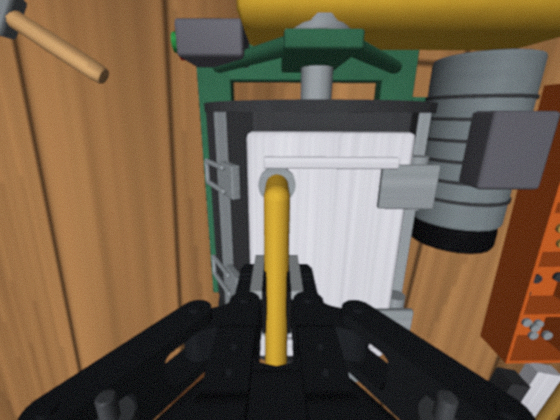

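Emit:
send_rows:
  rows:
    - [[0,0.0002,-0.0012,0.9,0,0],[0,0.0002,-0.0012,0.9,0,0],[0,0.0002,-0.0012,0.9,0,0],[0,0.0002,-0.0012,0.9,0,0]]

```text
time_s: 15.82
tool_pos: [0.5749, 0.1318, 0.205]
tcp_rot: [[-0.063, 0.996, -0.066], [0.998, 0.063, -0.004], [0.0, -0.066, -0.998]]
wrist_force: [5.4, 0.1, -19.8]
opening: 0.0094
```

Emit:
send_rows:
  rows:
    - [[0,0.0002,-0.001,0.5,0,0],[0,0.0002,-0.001,0.5,0,0]]

```text
time_s: 16.08
tool_pos: [0.5754, 0.1318, 0.2073]
tcp_rot: [[-0.063, 0.994, -0.084], [0.998, 0.063, -0.005], [0.0, -0.084, -0.996]]
wrist_force: [4.2, 0.8, -12.7]
opening: 0.0093
```

Emit:
send_rows:
  rows:
    - [[0,0.0002,-0.001,0.6,0,0],[0,0.0002,-0.001,0.6,0,0]]

```text
time_s: 16.32
tool_pos: [0.5764, 0.1319, 0.2126]
tcp_rot: [[-0.064, 0.993, -0.102], [0.998, 0.063, -0.007], [-0.0, -0.103, -0.995]]
wrist_force: [1.4, -0.7, -5.9]
opening: 0.0096
```

Emit:
send_rows:
  rows:
    - [[0,0.0002,-0.001,0.6,0,0],[0,0,0,0,0,0]]

```text
time_s: 16.58
tool_pos: [0.577, 0.1319, 0.2136]
tcp_rot: [[-0.063, 0.992, -0.111], [0.998, 0.063, -0.007], [-0.0, -0.111, -0.994]]
wrist_force: [0.0, -0.3, -4.3]
opening: 0.0091
```

Run:
```python
from h import *
np.set_printoptions(precision=4,suppress=True)
s=sense();print(s['tool_pos'],s['wrist_force'],s['torque'],s['opening'])
c=snap('wrist','w18.png');s=snap('scene','s18.png')
a=cv2.imread('pics/s18.png');cv2.imwrite('pics/s18a.png',cv2.resize(a[160:300,250:410],None,fx=5,fy=4,interpolation=cv2.INTER_CUBIC))
```

```text
[0.577  0.1319 0.2136] [ 0.0022 -0.2619 -4.3078] [-0.0686 -0.0284 -0.0108] 0.009134179846895478
```

View pics/s18a.png

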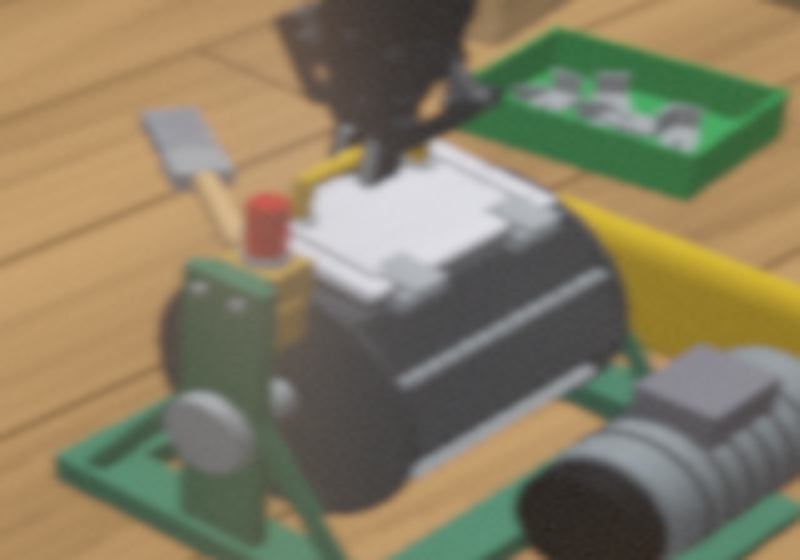

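View pics/w18.png

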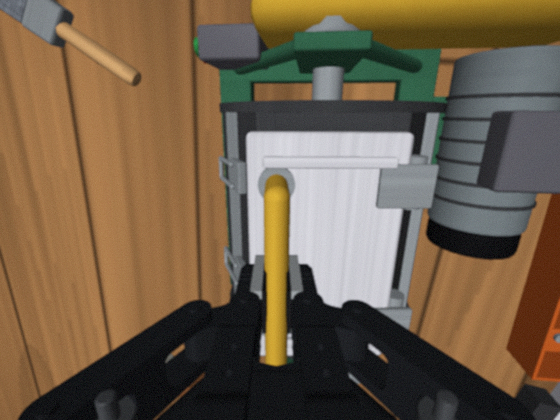

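Emit:
send_rows:
  rows:
    - [[0,0.0002,-0.001,0.8,0,0],[0,0.0002,-0.001,0.8,0,0],[0,0,0,0,0,0],[0,0,0,0,0,0]]

```text
time_s: 17.18
tool_pos: [0.5778, 0.132, 0.215]
tcp_rot: [[-0.063, 0.988, -0.138], [0.998, 0.063, -0.009], [-0.0, -0.138, -0.99]]
wrist_force: [0.6, -0.4, -4.8]
opening: 0.0096
```

Run:
```python
from h import *
np.set_printoptions(precision=4,suppress=True)
s=sense();p=np.array(s['tool_pos']);Rm=np.array(s['tcp_rot']);print(p,s['wrist_force'],s['opening'],s['qvel'])
b=p-.019*Rm[:,2];d=b-np.array([.5747,.1318,.2227]);print('bar moved',d)
c=snap('wrist','w19.png')
K=np.array(c['camera_matrix']);dd=c['depth'];vv,uu=np.mgrid[0:420,0:560]
P=np.stack([(uu-K[0,2])/K[0,0]*dd,(vv-K[1,2])/K[1,1]*dd,dd,np.ones_like(dd)],-1)@c['T'].T
q=P[190:255:1,300:370][...,:3].reshape(-1,3);m=q.mean(0);n=np.linalg.svd(q-m,full_matrices=False)[2][2];n*=np.sign(n[2]);print('door normal',n,m)
h=cv2.cvtColor(c['pixels'],cv2.COLOR_RGB2HSV)
for cam in ('wrist','scene','top'):
    if cam!='wrist': snap(cam,cam+'19.png')
    for t in ('door_edge','bar_mid','pin'): print(cam,t,[(np.round(r['at'],4),round(r['conf'],2)) for r in tip_of(t,cam)[:3]])
s=sense();print(s['time_s'],s['tool_pos'],s['wrist_force'])
```

```text
[0.5778 0.132  0.215 ] [ 0.5528 -0.4032 -4.8012] 0.009633828768991562 [ 0.0003 -0.0022  0.0037  0.0012 -0.0039 -0.0001]
bar moved [0.0058 0.0003 0.0111]
door normal [ 0.2718 -0.2354  0.9331] [0.6079 0.1589 0.2008]
wrist door_edge [(array([0.5641, 0.1299, 0.1977]), 0.6)]
wrist bar_mid [(array([0.5804, 0.1347, 0.2363]), 0.97)]
wrist pin []
scene door_edge [(array([0.561 , 0.1322, 0.1993]), 0.6)]
scene bar_mid [(array([0.5822, 0.1361, 0.2345]), 0.43)]
scene pin [(array([ 0.6108, -0.286 ,  0.0199]), 0.79), (array([ 0.5057, -0.3782,  0.0237]), 0.77), (array([ 0.577 , -0.3814,  0.0179]), 0.6)]
top door_edge []
top bar_mid []
top pin [(array([ 0.4981, -0.3806,  0.0236]), 0.75), (array([ 0.6128, -0.2788,  0.0125]), 0.56), (array([ 0.5777, -0.3796,  0.02  ]), 0.53)]
17.775 [0.5775 0.132  0.215 ] [ 0.7194 -0.5647 -5.0004]
```

Run:
```python
from h import *
np.set_printoptions(precision=4,suppress=True)
c=snap('wrist','w20.png')
K=np.array(c['camera_matrix']);dd=c['depth'];vv,uu=np.mgrid[0:420,0:560]
P=np.stack([(uu-K[0,2])/K[0,0]*dd,(vv-K[1,2])/K[1,1]*dd,dd,np.ones_like(dd)],-1)@c['T'].T
h=cv2.cvtColor(c['pixels'],cv2.COLOR_RGB2HSV)
w=(h[...,2]>200)&(h[...,1]<30);w[:172]=0;w[310:]=0;w[:,:296]=0;w[:,380:]=0
q=P[w][:,:3]
for i in range(6):
    A=np.c_[q[:,:2],np.ones(len(q))];k=np.linalg.lstsq(A,q[:,2],rcond=None)[0];r=q[:,2]-A@k;print(len(q),k,r.std());q=q[abs(r)<2*r.std()]
R_=np.array(sense()['tcp_rot'])
print('angle',np.degrees(1)*0+np.arctan(-k[0]*np.cos(.06)-k[1]*np.sin(.06)))
sc=cv2.imread('pics/w20.png')
s=snap('scene','s20.png')
a=cv2.imread('pics/s20.png');cv2.imwrite('pics/s20a.png',cv2.resize(a[160:300,250:410],None,fx=5,fy=4,interpolation=cv2.INTER_CUBIC))
for i in (0,1):print(sense()['time_s'],sense()['tool_pos'],sense()['wrist_force'])
```

```text
9999 [-0.1605  0.0734  0.2876] 0.010127359188690649
9954 [-0.1423 -0.0079  0.2881] 0.0005932612195474576
9511 [-0.142  -0.0078  0.2879] 0.0005228537370901404
9143 [-0.1418 -0.0078  0.2878] 0.00048426902974631853
8887 [-0.142  -0.008   0.2879] 0.00046064814857295323
8696 [-0.1419 -0.0081  0.2879] 0.00044418215717343594
angle 0.14123123723586625
17.875 [0.5775 0.132  0.2149] [ 0.9184 -1.1059 -4.3142]
17.875 [0.5775 0.132  0.2149] [ 0.9184 -1.1059 -4.3142]
```

View pics/s20a.png

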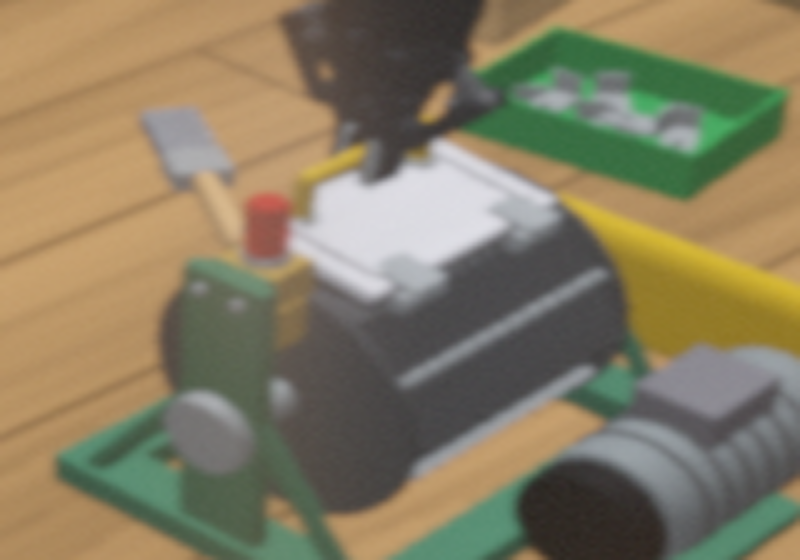

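Emit:
send_rows:
  rows:
    - [[0,0.0002,-0.001,0.7,0,0],[0,0.0002,-0.001,0.7,0,0],[0,0,0,0,0,0],[0,0,0,0,0,0],[0,0,0,0,0,0]]

```text
time_s: 18.5
tool_pos: [0.5782, 0.132, 0.2167]
tcp_rot: [[-0.063, 0.985, -0.163], [0.998, 0.063, -0.01], [-0.0, -0.163, -0.987]]
wrist_force: [1.4, -1.1, -4.3]
opening: 0.0092
```

Run:
```python
from h import *
np.set_printoptions(precision=4,suppress=True)
c=snap('wrist','w21.png')
K=np.array(c['camera_matrix']);dd=c['depth'];vv,uu=np.mgrid[0:420,0:560]
P=np.stack([(uu-K[0,2])/K[0,0]*dd,(vv-K[1,2])/K[1,1]*dd,dd,np.ones_like(dd)],-1)@c['T'].T
h=cv2.cvtColor(c['pixels'],cv2.COLOR_RGB2HSV)
w=(h[...,2]>200)&(h[...,1]<30);w[:172]=0;w[310:]=0;w[:,:296]=0;w[:,380:]=0
q=P[w][:,:3]
for i in range(5):
    A=np.c_[q[:,:2],np.ones(len(q))];k=np.linalg.lstsq(A,q[:,2],rcond=None)[0];r=q[:,2]-A@k;q=q[abs(r)<2*r.std()]
print('angle',k,np.arctan(-k[0]*np.cos(.06)-k[1]*np.sin(.06)))
for i in range(3):
    s=sense();p=np.array(s['tool_pos']);Rm=np.array(s['tcp_rot']);print(s['time_s'],p,p-.019*Rm[:,2]-[.5747,.1318,.2227],s['wrist_force'],s['opening'],abs(s['qvel']).max());read_camera('wrist')
print(tip_of('door_edge','wrist')[:1])
snap('scene','s21.png')
a=cv2.imread('pics/s21.png');cv2.imwrite('pics/s21a.png',cv2.resize(a[190:250,285:335],None,fx=12,fy=10,interpolation=cv2.INTER_CUBIC))
```

```text
angle [-0.1662 -0.0093  0.3039] 0.1649084559549146
18.55 [0.5782 0.132  0.2167] [0.0066 0.0004 0.0128] [ 0.3813 -0.6766 -4.84  ] 0.009403773610393823 0.0025488261284934664
18.6 [0.5782 0.132  0.2168] [0.0066 0.0004 0.0128] [-0.5453 -0.7113 -4.2991] 0.009405262059367276 0.0016562259521628292
18.65 [0.5782 0.132  0.2167] [0.0066 0.0004 0.0128] [ 0.0119 -0.7709 -5.2394] 0.009532319139319921 0.0016287358868443522
[{'at': [0.5623, 0.1278, 0.2032], 'conf': 0.55}]
```

View pics/s21a.png

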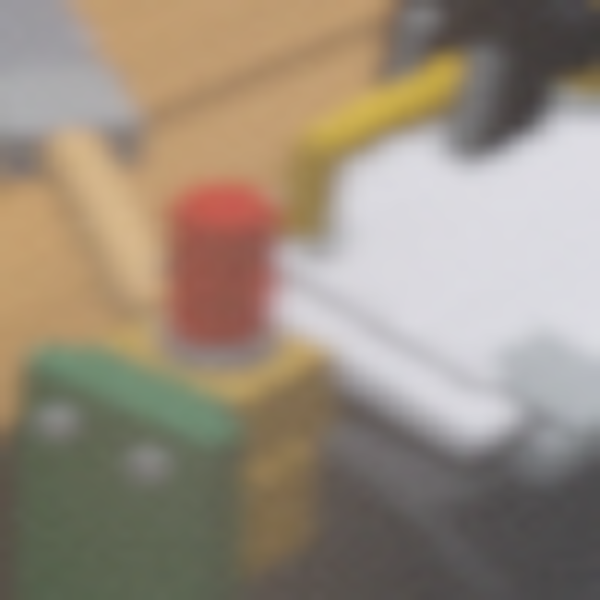

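The pin's collar sits flush on the guide, and the door measures 0.165 rad and is not moving. I'm handing in.

```bash
python3 -c "
from station import *
print(job_done()); s=sense(); print(s['time_s'],s['tool_pos'],s['wrist_force'],s['opening'])"
```

```text
the job is handed in; nothing more can be done
None
the job is handed in; nothing more can be done
```

The job is handed in at about 18.7 s. The pin is home in the guide, and the gripper is still on the yellow bar, holding the door about 15 mm open. I got no verdict back.

**Pin:** I took the small red-headed pin from the -y end hole of the punch block. I lined it up with the brass guide by wrist camera and pushed it down until the collar seated, with about 13 N on it. I then released it, and the pictures afterwards show the collar flush on the guide.

**Door:** I gripped the bar at 80 N and pulled up along the hinge arc. The seal let go after a peak of about 20 N, with no visible jump, and holding the door now takes 4 to 5 N.

**Last checks:**
- **Opening:** the plane fitted to the door's face gives 0.165 rad. That includes any barrel play, so the door itself could be up to about 0.03 rad lower; the barrel angle was not measured on its own.
- **Agreement:** the gripper's own travel fits roughly 0.16 rad. The network's door-edge point is a few millimetres higher, suggesting about 0.18 rad. All of these are inside 0.085 to 0.245 rad.
- **Stillness and grip:** the arm showed no drift over the last readings, and the fingers were still closed on the bar at about 9 mm.

**Look-alikes:** the big red and purple ones, first seen standing, fell over early on, before I touched anything near them. The purple one ended up close to the block. They are not among the bystanders that count, and none of my moves touched the bystanders. I did not measure the bystanders' positions again at the end.

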